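Bar the pump shaft into line through its freewheel lever

TASK

Using only the freewheel lever, turn the shaft until the straight tongue across its coupling disc lies in line with the two index lugs (either way round); the lever drives the shaft in one direction and spins loose in the other, and which is which differs from unit to unit, so try it. Do this while the inspection window is still uncovered; then wind the lever back on its loose side until it meets its stop, without losing the alignment, and push the flush cover slide fully shut over the window. Do not touch the coupling itself, and leave the bottle, tub and wrench where they are.

Things in the scene. Friction and masses are not known exactly. Their poses are not given: they have to be found in the camera images.
- unit: Green casting fixed to the bench, 180 (x) x 270 (y) x 60 mm high, feet out to 119 mm along x. Origin: centre of its underside. Shaft axis at x 0, y +70 mm; slide recess centred at x 0, y -78. Two square aluminium index lugs (16 x 12 mm, top at z 90) at x -76 and +76, y +70 mm: their line is the unit's x direction. Two round steel lever stops (12 mm, top at z 82) at x -83 and +83, y +87.
- coupling: Dark steel disc, 108 mm across, on top of the shaft, with one raised straight bright metal tongue across it, 104 x 16 x 12 mm. Origin on the shaft axis at the disc underside, 90 mm above the bench; disc 9 mm thick, tongue top at 111 mm. Its x axis runs along the tongue. Turns with the shaft; not to be touched. Aligned: its x axis parallel to the unit x axis, either way round.
- shaft (a joint): Turn of the shaft, rad, positive anticlockwise seen from above, no end stops; at 0 the tongue lies along the unit's y axis, so it is in line with the lugs at +1.571 or -1.571 (and every 3.1416 beyond). Starts within 0.35 of 0. The shaft has friction (0.35 N m) and stays where it is left.
- lever: Grey freewheel lever round the shaft; origin on the shaft axis 60 mm above the bench, its +y runs along the arm. Swing angle = its yaw minus the unit's, anticlockwise positive, stopped by two pins at +1.1 and -1.1 rad. One way it drives the shaft rigidly, after up to 0.5 rad of lost motion (15 teeth); the other way it clicks round loose. Which way drives varies, unseen. Stays where left.
- lever_grip (a point): Middle of the upright black round grip at the lever's end, 117 mm above the bench, 110 mm from the shaft axis. 22 mm across, from 80 to 137 mm above the bench, on the arm's end pad (top at 80 mm). About 4 to 6 N at the grip drives the shaft. Loose-side stop: swing -1.1 rad (grip on the unit's +x side) if the lever drives anticlockwise, +1.1 (grip on the -x side) if it drives clockwise.
- slide (a joint): Position of the cover slide, m: 0 fully back (window uncovered), 0.062 fully shut, at its stop. It moves along the unit's +x to shut. Friction about 1.5 N; it stays where it is left.
- slide_top (a point): Centre of the top face of the flat steel cover slide, a plate 66 x 68 mm, flush (to 1 mm) with the casting's top, 59.5 mm above the bench; no handle or edge to catch, so press down on it (about 8 N) and drag it along. The uncovered window with gear teeth is beside it on its +x side.
- oil_bottle: White bottle with black cap, 56 mm across, 160 mm tall; bystander. Origin at the centre of its underside.
- grease_tub: Grey tub with black lid, 90 mm across, 100 mm tall; bystander. Origin at the centre of its underside.
- wrench: Steel wrench, 200 mm long, lying flat; bystander. Origin under its middle.
Mind the look-alikes: they are no part of the job. Leave any red look-alike of the lever alone.

How it is judged:
By the outcome, as a careful person would: the job done as asked, in the order asked, and still so for the second after the job is handed in, with the robot touching nothing.
It also fails if it takes over 67 s, if anything falls off the work surface, if the arm or the gripper's body presses on something with over 40 N, if the wrist force passes 120 N, or if a joint passes its speed limit or range.

ROBOT

A 7-joint arm with a two-finger parallel gripper is mounted at the origin on the work surface. World frame = base frame: x ahead of the robot, y to its left, z up, the work surface at z = 0. Lengths are in m, angles in rad, forces in N, time in s.
With the tool pointing down it reaches from about 0.425 to 0.8 m from the base axis. Payload 8.3 kg.
Tool frame: the origin (TCP) lies midway between the tips of the shut fingers; the grasp point (between the pads) lies 19 mm behind it; z points along the fingers, y is the line along which they close (so a half turn about z gives the same grasp; the last joint's range is limited). The gripper opens to 85 mm and grips with 20 to 120 N. Pads are 22 mm wide; open, the fingers measure 114 mm over their backs; the gripper's body (76 mm by 85 mm) begins 54 mm behind the grasp point. The pads swing forward as they close: fully open they stand 13 mm farther back than shut.
Start: joints at [1.225, 0.383, 0.016, 1.37, -0.006, 1.388, -0.046], TCP at [0.174, -0.6, 0.231] pointing down, gripper open.
Joint ranges: [-2.95, 2.95], [-0.25, 2.06], [-1.52, 1.56], [0.18, 2.33], [-1.44, 4.58], [0.02, 2.06], [-3.01, 3.01]. Speed limits (rad/s): [2.39, 2.39, 3.01, 3.01, 3.14, 3.14, 3.14].

INTERFACE

Orientations are given as a unit quaternion [w, x, y, z].
In Python, from rig import get_state, get_image, env gives the robot as it stands. The module is installed in compiled form; this text tells all that it offers.
- The arm moves only by the tool jog_arm, never from a script. Its argument "motion" is one flat list of numbers, 4 for each row, row after row: the shift along the tool's x, y, z in mm, then the turn about the tool's z in degrees. In form: [tx, ty, tz, roll, tx, ty, tz, roll, ...]. A call has 1 to 12 rows; each row shifts and turns the commanded pose from where the row before left it, along the tool's axes as they then stand; what a row does not reach is not made up. A row lasts 1/8 s, in which the tool goes at most 62.5 mm and 10.7 degrees, less where a joint would pass 70% of its speed; a pose out of reach is approached as far as the arm can. A call is refused whole if a number of a shift passes 62.5 or a number of a turn 10.7, either way. A call with a gripper value outside its range is refused whole. "gripper" is the opening, from 0 (shut) to 1 (fully open), set as the call begins (left out, the last holds). The fingers move at their own pace and stop on an object; the grip force is fixed at half the most. Time passes only in rows, so rows that do not move let the fingers close. It gives the time, the measured TCP pose, the force, the opening and the grip force at its end, in the units of the state.
- get_state(): the state, without advancing time (a new reading comes with each control period).
- get_image(name): name is "scene" or "top"; returns a dict with "color" (420x560x3 uint8, red, green, blue), "range_z" (420x560 float32, m along the optical axis (not along the pixel's ray), 0 where there is no reading), "mtx" (3x3 intrinsics, pixels), "k1" (the pictures are not rectified: a ray, as slopes to the right and down, at radius r is drawn at 1 + k1 r^2 times it, then the intrinsics apply), "R" (3x3) and "t" (3): a world point X has camera coordinates R X + t. Camera axes: x right, y down, z forward; pixel columns grow to the right and rows downward; lengths in m; the calibration is good to about 2 mm. A picture is of the moment at which its call begins.
- env.job_done(): hands the job in; it is judged then, once.
The state is a dict: "time_s": time; "joint_positions": joint angles; "qd": joint speeds; "joint_efforts": joint torques, N m; "eef_pos": TCP position; "tool_rot": TCP orientation; "ft_force": force on the tool from outside, world axes, zero at the start; "ft_torque": the same for the moment, N m; "gripper_width": opening from 0.0 (shut) to 1.0 (fully open); "gripper_force": force on a finger pad.
Only numpy, scipy, OpenCV 4.12 (cv2) and the standard library are available. Lean on these libraries where they do the work, as an engineer would, in place of code of your own. Each camera call takes 0.05 s, during which the arm holds its last target. There are 200 camera calls.

## Working session

There is one attempt and no reset: what is moved stays moved. The work goes in short steps, Python scripts to look and compute and a tool call to move; the robot and the scene stay as the last step left them, time stands still between calls to the robot, and variables do not carry over. Pictures are saved under pics/ and viewed, at most 10 in all, crops included, and the job is handed in when it is done.

Besides the shell and the picture viewer there is one more tool, called after "Emit:" as a command line: name --argument value ..., lists and objects as JSON in quotes. jog_arm: Moves the arm, as the interface text tells. Its arguments: {"type":"object","properties":{"motion":{"type":"array"},"gripper":{"type":"number"}},"required":["motion"]}

```bash
mkdir -p pics
cat > h.py <<'E'
import numpy as np, cv2
from rig import get_state, get_image, env
def save(n,im): cv2.imwrite('pics/'+n+'.png',cv2.cvtColor(im,cv2.COLOR_RGB2BGR))
def ray(I,px):
    K=I['mtx']; p=(np.atleast_2d(np.array(px,float))-[K[0,2],K[1,2]])/[K[0,0],K[1,1]]
    q=p.copy()
    for _ in range(20): q=p/(1+I['k1']*(q**2).sum(1,keepdims=True))
    d=np.c_[q,np.ones(len(q))]@I['R']; o=-I['R'].T@I['t']
    return o,d
def onz(I,px,z):
    o,d=ray(I,px); return o+d*((z-o[2])/d[:,2])[:,None]
def proj(I,X):
    c=np.atleast_2d(X)@I['R'].T+I['t']; s=c[:,:2]/c[:,2:]
    s=s*(1+I['k1']*(s**2).sum(1,keepdims=True)); K=I['mtx']
    return s*[K[0,0],K[1,1]]+[K[0,2],K[1,2]]
def cloud(I):
    h,w=I['range_z'].shape; u,v=np.meshgrid(np.arange(w),np.arange(h))
    o,d=ray(I,np.c_[u.ravel(),v.ravel()]); return (o+d*I['range_z'].reshape(-1,1)).reshape(h,w,3)
E
python3 - <<'E'
from h import *
a=get_image('top');b=get_image('scene')
save('top0',a['color']);save('scene0',b['color'])
for I in(a,b): print(I['mtx'],I['k1'],-I['R'].T@I['t'],I['R'])
print(get_state())
E
```

```text
[[424.70403627   0.         287.81217881]
 [  0.         424.70403627 206.94042295]
 [  0.           0.           1.        ]] -0.130214896893611 [0.44776815 0.0810323  1.02823484] [[-0.02589013 -0.99955371  0.01490246]
 [-0.99476704  0.02428655 -0.09924062]
 [ 0.0988344  -0.01739383 -0.99495187]]
[[537.90033861   0.         285.31214499]
 [  0.         537.90033861 207.64438391]
 [  0.           0.           1.        ]] -0.11333584384817276 [ 1.12050071 -0.1575135   1.1392928 ] [[ 0.35516544  0.93473945  0.01093907]
 [ 0.80676927 -0.30058849 -0.50869431]
 [-0.47220848  0.18949594 -0.86087771]]
{'time_s': 0.1, 'joint_positions': array([ 1.2250872 ,  0.38419743,  0.01637448,  1.37108188, -0.00631755,
        1.38817843, -0.04649369]), 'qd': array([ 5.45445686e-06, -1.89676661e-03,  3.70947978e-04, -1.91656060e-03,
        3.44383547e-04,  1.27409645e-03,  1.35794911e-03]), 'joint_efforts': array([ 3.03145323e-03, -6.29140520e+01,  8.48029498e-01, -3.72761500e+01,
        1.70315261e-02,  1.04567778e-02,  2.50459289e-05]), 'eef_pos': array([ 0.17432202, -0.59971598,  0.23033696]), 'tool_rot': array([-8.98358013e-04,  9.90013904e-01,  1.40966825e-01, -1.33570996e-04]), 'ft_force': array([-0.59847928, -0.72733724, -0.8818478 ]), 'ft_torque': array([ 0.0407665 , -0.00489494,  0.00897932]), 'gripper_force': 0.0, 'gripper_width': 1.0030704853365848}
```

View pics/top0.png

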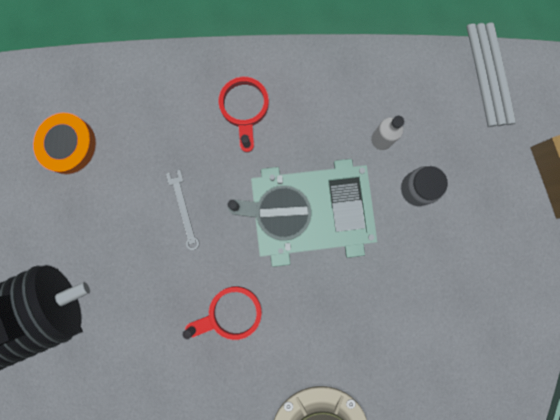

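View pics/scene0.png

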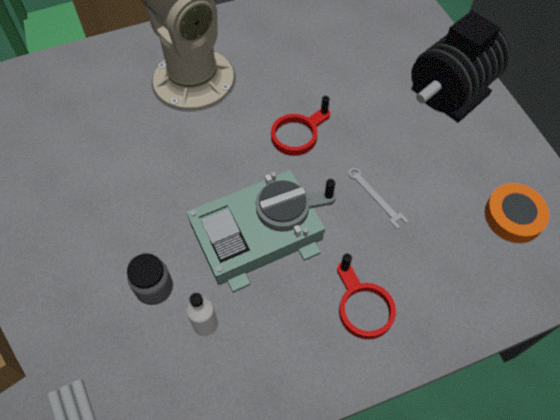

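The top view shows the unit at about (315,210). The grey lever's grip is at (234,205), the disc at (284,212), the slide at (348,216) and the window at (345,190). There are three candidate levers: red at (245,110), red at (228,315) and grey at (240,207). The grey one fits because it is not red and sits on the shaft under the disc. I'll measure it and confirm in a crop.

```bash
cat > m.py <<'E'
from h import *
def unit(I):
    hsv=cv2.cvtColor(I['color'],cv2.COLOR_RGB2HSV); P=cloud(I)
    g=(hsv[...,0]>60)&(hsv[...,0]<90)&(hsv[...,1]>30)&(abs(P[...,2]-.06)<.008)
    pts=P[g][:,:2]; r=cv2.minAreaRect((pts*1000).astype(np.float32)); return r
def tongue(I,c):
    P=cloud(I); col=I['color'].astype(int); v,u=np.mgrid[:420,:560]
    W=onz(I,np.c_[u.ravel(),v.ravel()],.111).reshape(420,560,3)
    m=(np.hypot(*(W[...,:2]-c).transpose(2,0,1))<.051)&(col.min(2)>150)
    pts=W[m][:,:2]; q=cv2.minAreaRect((pts*1000).astype(np.float32))
    d=pts-pts.mean(0); e=np.linalg.svd(d,full_matrices=False)[2][0]
    return len(pts),pts.mean(0),np.arctan2(e[1],e[0])%np.pi,q
def grip(I,c):
    col=I['color'].astype(int); v,u=np.mgrid[:420,:560]
    W=onz(I,np.c_[u.ravel(),v.ravel()],.137).reshape(420,560,3)
    r=np.hypot(*(W[...,:2]-c).transpose(2,0,1))
    P=cloud(I)
    m=(r<.14)&(r>.08)&(col.max(2)<60)&(abs(P[...,2]-.137)<.006)
    return m.sum(),W[m][:,:2].mean(0),P[m].mean(0)
E
python3 - <<'E'
from m import *
for n in('top','scene'):
    I=get_image(n); r=unit(I); print(n,r, (cv2.boxPoints(r)).round().tolist())
    P=cloud(I); 
    # disc: points at z~.099 or .111 
    m=(abs(P[...,2]-.105)<.011)&(np.hypot(P[...,0]-.44,P[...,1]-.12)<.15)
    m=cv2.morphologyEx(m.astype(np.uint8),cv2.MORPH_OPEN,np.ones((9,9)))
    k,l,s,_=cv2.connectedComponentsWithStats(m); i=1+s[1:,4].argmax()
    cc=cv2.minEnclosingCircle((P[l==i][:,:2]*1000).astype(np.float32)); print('disc',cc,P[l==i].mean(0))
    c=np.array(cc[0])/1000
    print(tongue(I,c)); print(grip(I,c))
    cen=proj(I,[*c,.09])[0].astype(int)
    x,y=cen-[80,70]
    z=cv2.resize(I['color'][y:y+140,x:x+190],None,fx=4,fy=4,interpolation=cv2.INTER_CUBIC)
    save('crop_'+n,z); print('crop origin',x,y)
E
```

```text
top ((537.1832275390625, 4.85382080078125), (180.57643127441406, 270.9825744628906), 5.178931713104248) [[435.0, 132.0], [459.0, -138.0], [639.0, -122.0], [615.0, 148.0]]
disc ((530.4782104492188, 75.50444030761719), 53.87075424194336) [0.52880891 0.07492753 0.10164005]
(349, array([0.52960784, 0.07507662]), np.float64(1.600221435421523), ((529.4115600585938, 75.55365753173828), (16.371931076049805, 100.63441467285156), 1.9630800485610962))
(np.int64(0), array([nan, nan]), array([nan, nan, nan]))
crop origin 203 141
scene ((486.22760009765625, 235.90061950683594), (350.0469970703125, 778.0521850585938), 23.412673950195312) [[171.0, 523.0], [480.0, -191.0], [801.0, -52.0], [492.0, 662.0]]
disc ((527.260498046875, 72.60651397705078), 54.76969909667969) [0.5295288  0.07623821 0.10189463]
(249, array([0.52761471, 0.07228232]), np.float64(1.606814282988693), ((527.6007690429688, 72.65930938720703), (14.437792778015137, 100.60343933105469), 2.152261257171631))
(np.int64(56), array([0.54679184, 0.17939351]), array([0.54642069, 0.17961216, 0.13634035]))
crop origin 202 131m.py:19: RuntimeWarning: Mean of empty slice.
  return m.sum(),W[m][:,:2].mean(0),P[m].mean(0)
  ret = um.true_divide(
```

View pics/crop_top.png

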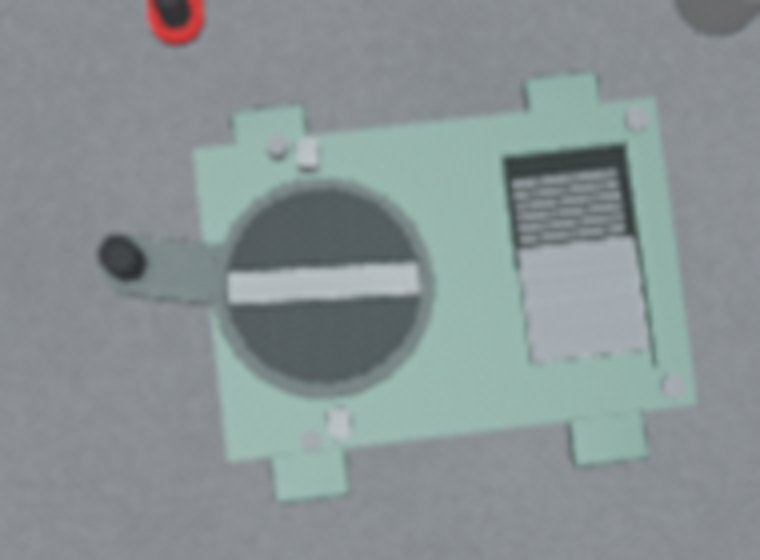

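The crop confirms the grey lever: it runs out from under the disc, with its black grip at crop (122,257). The tongue is nearly along unit y and the window is open. Next I'll get the grip from both views and plan the approach.

```bash
cat >> m.py <<'E'
def ang(q):
    from scipy.spatial.transform import Rotation as R
    M=R.from_quat([*q[1:],q[0]]).as_matrix(); return M
def rows(goal,yaw,n,pos=None,y0=None):
    s=get_state(); M=ang(s['tool_rot']); p=s['eef_pos'] if pos is None else np.array(pos)
    y=np.arctan2(M[1,1],M[0,1]) if y0 is None else y0
    dy=(yaw-y+np.pi/2)%np.pi-np.pi/2; out=[]
    step=(np.array(goal)-p)/n*1000
    for i in range(n):
        a=y+dy*i/n; ty=np.array([np.cos(a),np.sin(a),0]); tx=np.array([-ty[1],ty[0],0])
        out+=[round(step@tx,1),round(step@ty,1),round(-step[2],1),round(-np.degrees(dy/n),2)]
    print(out); return goal,y+dy
E
python3 - <<'E'
from m import *
for n in('top','scene'):
    I=get_image(n); col=I['color'].astype(int); x,y=(234,205) if n=='top' else (330,187)
    m=np.zeros((420,560),np.uint8); m[y-12:y+13,x-12:x+13]=(col.max(2)<75)[y-12:y+13,x-12:x+13]
    P=cloud(I); v,u=np.nonzero(m); W=P[v,u]; t=abs(W[:,2]-.137)<.007
    c=np.c_[u,v][t].mean(0) if t.any() else None
    print(n,len(u),t.sum(),c, onz(I,c,.137) if c is not None else '', W[:,2].min(),W[:,2].max(),(u.min(),u.max(),v.min(),v.max()))
    # ends of the dark shape
    print(onz(I,[[u.min(),v.mean()],[u.max(),v.mean()],[u.mean(),v.min()],[u.mean(),v.max()]],.137).round(4).tolist())
print(); g=rows([.46,-.25,.25],-.7,10); g=rows([.549,.181,.20],-.17,11,*g)
E
```

```text
top 75 53 [232.30188679 204.32075472] [[0.54471592 0.18246963 0.137     ]] 0.0887253777888598 0.14006891889288975 (np.int64(228), np.int64(238), np.int64(201), np.int64(210))
[[0.5427, 0.1916, 0.137], [0.5422, 0.1704, 0.137], [0.5517, 0.1802, 0.137], [0.5326, 0.1804, 0.137]]
scene 160 67 [330.26865672 183.35820896] [[0.54693847 0.17933185 0.137     ]] 0.08045474088664051 0.14094877392608318 (np.int64(324), np.int64(334), np.int64(179), np.int64(198))
[[0.5547, 0.1609, 0.137], [0.5624, 0.1817, 0.137], [0.5355, 0.182, 0.137], [0.5815, 0.1623, 0.137]]

[np.float64(37.2), np.float64(-25.6), np.float64(-1.9), np.float64(-3.37), np.float64(38.6), np.float64(-23.4), np.float64(-1.9), np.float64(-3.37), np.float64(39.9), np.float64(-21.1), np.float64(-1.9), np.float64(-3.37), np.float64(41.1), np.float64(-18.7), np.float64(-1.9), np.float64(-3.37), np.float64(42.1), np.float64(-16.3), np.float64(-1.9), np.float64(-3.37), np.float64(43.0), np.float64(-13.8), np.float64(-1.9), np.float64(-3.37), np.float64(43.8), np.float64(-11.2), np.float64(-1.9), np.float64(-3.37), np.float64(44.3), np.floa
[... 292 characters left out ...]
at64(-17.3), np.float64(4.5), np.float64(-2.76), np.float64(36.9), np.float64(-15.6), np.float64(4.5), np.float64(-2.76), np.float64(37.6), np.float64(-13.8), np.float64(4.5), np.float64(-2.76), np.float64(38.2), np.float64(-12.0), np.float64(4.5), np.float64(-2.76), np.float64(38.7), np.float64(-10.1), np.float64(4.5), np.float64(-2.76), np.float64(39.2), np.float64(-8.2), np.float64(4.5), np.float64(-2.76), np.float64(39.5), np.float64(-6.3), np.float64(4.5), np.float64(-2.76), np.float64(39.8), np.float64(-4.4), np.float64(4.5), np.float64(-2.76), np.float64(39.9), np.float64(-2.5), np.float64(4.5), np.float64(-2.76), np.float64(40.0), np.float64(-0.6), np.float64(4.5), np.float64(-2.76)]
```

Emit:
jog_arm --motion '[37,-26,-2,-3.4,39,-23,-2,-3.4,40,-21,-2,-3.4,41,-19,-2,-3.4,42,-16,-2,-3.4,43,-14,-2,-3.4,44,-11,-2,-3.4,44,-9,-2,-3.4,45,-6,-2,-3.4,45,-3,-2,-3.4]'

```text
time_s: 1.55
eef_pos: [0.46, -0.2483, 0.2515]
tool_rot: [0.0, 0.905, 0.425, 0.0]
ft_force: [0.9, -0.3, 0.3]
gripper_width: 0.999
gripper_force: 0.0
```

Emit:
jog_arm --motion '[35,-19,4,-2.8,36,-17,4,-2.8,37,-16,4,-2.8,38,-14,4,-2.8,38,-12,4,-2.8,39,-10,4,-2.8,39,-8,4,-2.8,39,-6,4,-2.8,40,-4,4,-2.8,40,-3,4,-2.8,40,-1,4,-2.8,0,0,0,0]'

```text
time_s: 3.05
eef_pos: [0.5434, 0.1863, 0.2069]
tool_rot: [-0.001, 0.758, 0.652, 0.0]
ft_force: [-0.1, -0.8, 0.5]
gripper_width: 1.003
gripper_force: 0.0
```

Run:
```python
from m import *
rows([.546,.181,.20],-.17,1); rows([.546,.181,.098],-.17,1)
I=get_image('top'); J=get_image('scene')
save('chk1',np.hstack([I['color'][60:340,150:450],J['color'][60:340,150:450]]))
for K in (I,J): print(tongue(K,[.529,.0745]))
```

```text
[np.float64(-4.9), np.float64(3.4), np.float64(6.9), np.float64(1.1)]
[np.float64(-4.9), np.float64(3.4), np.float64(108.9), np.float64(1.1)]
(270, array([0.53037347, 0.06534422]), np.float64(1.591401044419931), ((530.2514038085938, 66.92375946044922), (15.802447319030762, 86.64225006103516), 0.7133196592330933))
(252, array([0.527713  , 0.07334552]), np.float64(1.6113836890226045), ((527.8269653320312, 74.2059097290039), (15.187559127807617, 99.54711151123047), 2.260958433151245))
```

View pics/chk1.png

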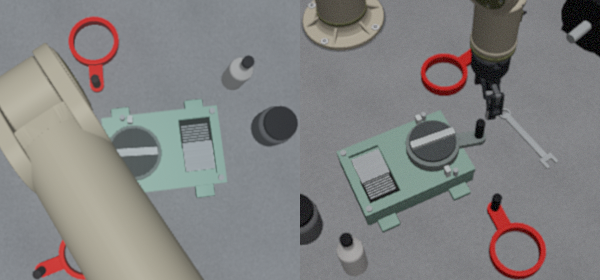

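The left half (top view) has the arm hiding the lever. The right half (scene view) shows the disc in full at (433,142), with the fingers above and behind the grip at (480,128). I'll lower and grip.

Emit:
jog_arm --motion '[-5,3.5,20,1,0,0,30,0,0,0,30,0,0,0,29,0,0,0,0,0]'

```text
time_s: 3.78
eef_pos: [0.546, 0.1743, 0.0965]
tool_rot: [-0.0, 0.767, 0.642, -0.002]
ft_force: [-0.6, -0.4, 0.3]
gripper_width: 1.001
gripper_force: 0.0
```

Emit:
jog_arm --motion '[0,0,0,0,0,0,0,0,0,0,0,0,0,0,0,0,0,0,0,0,0,0,0,0]' --gripper 0

```text
time_s: 4.53
eef_pos: [0.5473, 0.1774, 0.0991]
tool_rot: [0.0, 0.766, 0.643, 0.001]
ft_force: [-1.9, 1.3, 5.0]
gripper_width: 0.24
gripper_force: 58.4
```

Emit:
jog_arm --motion '[-0.5,-10.8,0,-5.7,-0.5,-10.8,0,-5.7,-0.5,-10.8,0,-5.7,-0.5,-10.8,0,-5.7,-0.5,-10.8,0,-5.7,-0.5,-10.8,0,-5.7]'

```text
time_s: 5.28
eef_pos: [0.4846, 0.1703, 0.0992]
tool_rot: [0.001, 0.541, 0.841, 0.002]
ft_force: [2.9, 2.3, 2.5]
gripper_width: 0.241
gripper_force: 58.8
```

Emit:
jog_arm --motion '[-0.5,-10.8,0,-5.7,-0.5,-10.8,0,-5.7,-0.5,-10.8,0,-5.7,-0.5,-10.8,0,-5.7,-0.5,-10.8,0,-5.7,0,0,0,0]'

```text
time_s: 6.02
eef_pos: [0.4428, 0.1361, 0.099]
tool_rot: [0.001, 0.32, 0.948, 0.001]
ft_force: [4.3, 0.5, -0.2]
gripper_width: 0.241
gripper_force: 58.8
```

```bash
cat >> m.py <<'E'
C=np.array([.529,.0745]); U=.0904
def stat():
    s=get_state(); d=s['eef_pos'][:2]-C; M=ang(s['tool_rot'])
    print('lever swing',np.arctan2(d[1],d[0])-np.pi/2-U,'rad',np.hypot(*d),'tooly-tangent',(np.arctan2(M[1,1],M[0,1])-np.arctan2(d[1],d[0])+np.pi/2),'j7',s['joint_positions'][6],'z',s['eef_pos'][2],s['ft_force'].round(1),s['time_s'])
    J=get_image('scene'); t=tongue(J,[.5275,.073]); print('scene tongue rel unit',(t[2]-U+np.pi/2)%np.pi-np.pi/2,t)
    return J
E
python3 -c "
from m import *
J=stat();save('a1',J['color'][100:300,150:450])"
```

```text
lever swing 0.8598313352534517 rad 0.10601120214719775 tooly-tangent -0.030156478156202926 j7 0.34112667132240526 z 0.09901331051396783 [ 4.3  0.5 -0.2] 6.025
scene tongue rel unit 1.5197353224617833 (255, array([0.52769536, 0.07238764]), np.float64(1.6101353224617836), ((527.7755737304688, 73.17386627197266), (15.003571510314941, 101.60555267333984), 2.260958433151245))
```

The tongue has not turned, so anticlockwise is loose and this lever drives clockwise. I'll wind back a little more, then drive clockwise.

Emit:
jog_arm --motion '[-0.3,-8,0,-4.3,-0.3,-8,0,-4.3,0,0,0,0,-0.5,10.8,0,5.7,-0.5,10.8,0,5.7,-0.5,10.8,0,5.7,-0.5,10.8,0,5.7,-0.5,10.8,0,5.7,-0.5,10.8,0,5.7]'

```text
time_s: 7.2
eef_pos: [0.4783, 0.1675, 0.0986]
tool_rot: [-0.0, 0.524, 0.852, -0.001]
ft_force: [-4.5, -2.1, 10.4]
gripper_width: 0.241
gripper_force: 59.9
```

Emit:
jog_arm --motion '[-0.5,10.8,0,5.7,-0.5,10.8,0,5.7,-0.5,10.8,0,5.7,-0.5,10.8,0,5.7,-0.5,10.8,0,5.7,-0.5,10.8,0,5.7,0,0,0,0]'

```text
time_s: 8.07
eef_pos: [0.5415, 0.179, 0.0986]
tool_rot: [0.0, 0.751, 0.661, -0.001]
ft_force: [-2.1, -0.2, 7.5]
gripper_width: 0.245
gripper_force: 59.9
```

```bash
python3 -c "
from m import *
J=stat();save('a2',np.hstack([J['color'][100:300,150:450],get_image('top')['color'][100:300,150:450]]))"
```

```text
lever swing -0.20971120495843504 rad 0.10527255342941523 tooly-tangent -0.008033923381840058 j7 -0.7347609084155162 z 0.09862084540671931 [-2.1 -0.2  7.5] 8.075
scene tongue rel unit 0.4393751877899623 (255, array([0.52808253, 0.07256555]), np.float64(0.5297751877899624), ((527.853759765625, 72.32077026367188), (101.00338745117188, 14.924757957458496), 30.440872192382812))
```

View pics/a2.png

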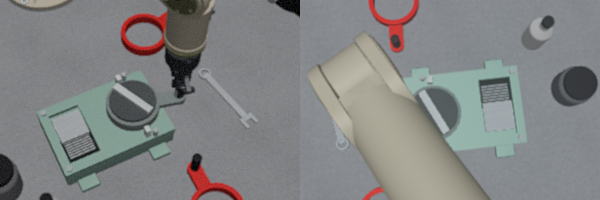

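The left half shows the tongue at (132,98), turned about 1.08 rad clockwise, and the lever is still gripped. I'll drive most of the remainder, then measure the lugs' own line.

Emit:
jog_arm --motion '[-0.5,10,0,5.3,-0.5,10,0,5.3,-0.5,10,0,5.3,-0.4,8,0,4.2,0,0,0,0]'

```text
time_s: 8.8
eef_pos: [0.5769, 0.168, 0.0985]
tool_rot: [-0.0, 0.854, 0.52, -0.001]
ft_force: [-3.6, 0.5, 8.7]
gripper_width: 0.24
gripper_force: 60.0
```

Run:
```python
from m import *
J=stat(); T=get_image('top')
print('top tongue',tongue(T,[.530,.075]))
Ru=np.array([[np.cos(U),-np.sin(U)],[np.sin(U),np.cos(U)]])
for n,I,c in(('scene',J,[.5275,.073]),('top',T,[.5303,.0752])):
    v,u=np.mgrid[:420,:560]; W=onz(I,np.c_[u.ravel(),v.ravel()],.09).reshape(420,560,3)[...,:2]
    hsv=cv2.cvtColor(I['color'],cv2.COLOR_RGB2HSV); L=[]
    for sx in(-.076,.076):
        p=np.array(c)+Ru@[sx,0]; m=(np.abs((W-p)@Ru).max(2)<.014)&(hsv[...,1]<28)&(hsv[...,2]>165)
        L.append(W[m].mean(0)); print(n,m.sum(),L[-1])
    d=L[1]-L[0]; print(np.hypot(*d),'yaw',np.arctan2(d[1],d[0]))
x,y=proj(J,[.53,.075,.1])[0].astype(int)
save('a3',cv2.resize(J['color'][y-50:y+50,x-65:x+65],None,fx=6,fy=6,interpolation=cv2.INTER_CUBIC))
```

```text
lever swing -0.5643026173352585 rad 0.10505149790797637 tooly-tangent -0.0035458895806557145 j7 -1.024957910444974 z 0.09854649091659559 [-3.6  0.5  8.7] 8.8
scene tongue rel unit 0.09053738781243093 (262, array([0.52828835, 0.07242882]), np.float64(0.18093738781243085), ((527.4521484375, 72.28617095947266), (101.24590301513672, 15.159422874450684), 10.349250793457031))
top tongue (54, array([0.50604751, 0.11476108]), np.float64(0.5429879921518115), ((505.38372802734375, 114.02901458740234), (52.893653869628906, 9.47416877746582), 31.395610809326172))
scene 24 [0.45387546 0.06578462]
scene 26 [0.60410599 0.08015312]
0.15091608677771126 yaw 0.0953529640444117
top 6 [0.45140784 0.07314698]
top 39 [0.60593183 0.08191648]
0.1547726309057477 yaw 0.05669091637451372
```

View pics/a3.png

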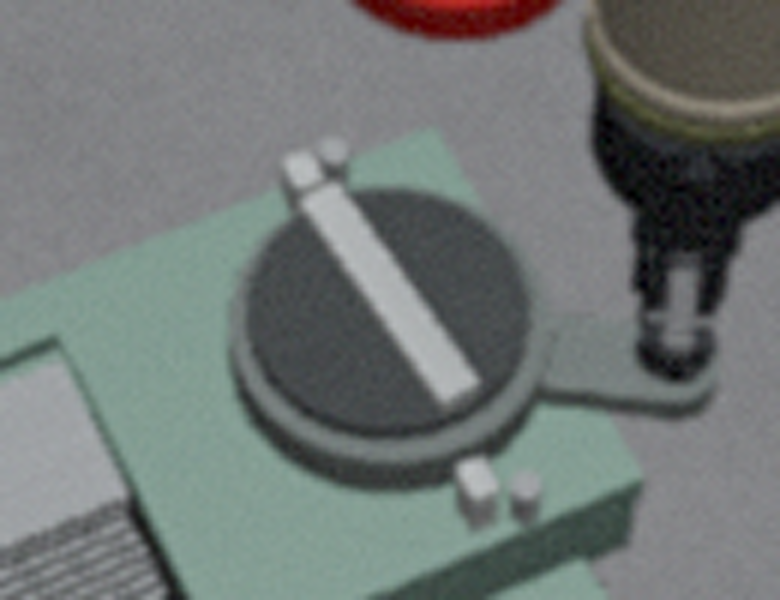

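The crop shows the tongue from (322,195) to (460,390), with the lugs at (302,175) and (475,485). About 0.087 rad remains.

Emit:
jog_arm --motion '[-0.1,4.6,0,2.4,-0.1,4.6,0,2.4,0,0,0,0,0,0,0,0]'

```text
time_s: 9.4
eef_pos: [0.5843, 0.1639, 0.0985]
tool_rot: [-0.0, 0.875, 0.484, -0.001]
ft_force: [-5.1, 2.1, 8.3]
gripper_width: 0.245
gripper_force: 60.0
```

```bash
cat > al.py <<'E'
from m import *
def lugs(I,c):
    Ru=np.array([[np.cos(U),-np.sin(U)],[np.sin(U),np.cos(U)]]); L=[]
    v,u=np.mgrid[:420,:560]; W=onz(I,np.c_[u.ravel(),v.ravel()],.09).reshape(420,560,3)[...,:2]
    hsv=cv2.cvtColor(I['color'],cv2.COLOR_RGB2HSV)
    for sx in(-.076,.076):
        p=np.array(c)+Ru@[sx,0]; q=np.abs((W-p)@Ru); m=(q[...,0]<.0095)&(q[...,1]<.012)&(hsv[...,1]<28)&(hsv[...,2]>165)
        L.append(W[m].mean(0))
    d=L[1]-L[0]; print('lugs',L,np.hypot(*d),'yaw',np.arctan2(d[1],d[0]))
if __name__=='__main__':
    for i in range(2):
        J=stat(); lugs(J,[.5275,.073])
E
python3 al.py
```

```text
lever swing -0.6443050036780211 rad 0.10511488903347485 tooly-tangent -0.005518550538512912 j7 -1.0904644688030516 z 0.0984729920328039 [-5.1  2.1  8.3] 9.4
scene tongue rel unit 0.012928414777812591 (265, array([0.52834631, 0.07236334]), np.float64(0.10332841477781256), ((527.5289306640625, 72.28260040283203), (101.59662628173828, 15.294705390930176), 5.9313063621521))
lugs [array([0.45235269, 0.06519582]), array([0.60371479, 0.07960404])] 0.15204631536416519 yaw 0.09490447409163744
lever swing -0.644542841665511 rad 0.10507949548784216 tooly-tangent -0.0053339252657012 j7 -1.0904637113180589 z 0.09847903631005103 [-4.5  0.6  7.9] 9.45
scene tongue rel unit 0.013259896622633827 (267, array([0.52831932, 0.07230304]), np.float64(0.10365989662263392), ((527.5346069335938, 72.2148208618164), (101.5947265625, 15.470172882080078), 5.9672393798828125))
lugs [array([0.45235269, 0.06519582]), array([0.60371479, 0.07960404])] 0.15204631536416519 yaw 0.09490447409163744
```

Emit:
jog_arm --motion '[0,1.1,0,0.6,0,0,0,0,0,0,0,0]'

```text
time_s: 9.88
eef_pos: [0.5848, 0.1636, 0.0985]
tool_rot: [-0.001, 0.877, 0.48, -0.001]
ft_force: [-6.8, 1.8, 8.8]
gripper_width: 0.244
gripper_force: 60.1
```

```bash
python3 al.py
```

```text
lever swing -0.6498810329094229 rad 0.10513314691669308 tooly-tangent -0.009784353274232771 j7 -1.098602341049564 z 0.09847462538586936 [-6.8  1.8  8.8] 9.875
scene tongue rel unit 0.011694740723788843 (263, array([0.52809343, 0.07239319]), np.float64(0.10209474072378887), ((527.5339965820312, 72.28380584716797), (101.60358428955078, 15.397449493408203), 5.79287052154541))
lugs [array([0.45235269, 0.06519582]), array([0.60377756, 0.0794123 ])] 0.15209076088344067 yaw 0.09361037361646346
lever swing -0.6499090177198796 rad 0.10514274737145343 tooly-tangent -0.009682986019697415 j7 -1.0985539357644127 z 0.09845563608080082 [-6.3  1.7  8.9] 9.925
scene tongue rel unit 0.007886761831018996 (266, array([0.52819357, 0.07226667]), np.float64(0.09828676183101906), ((527.5339965820312, 72.28380584716797), (101.60358428955078, 15.397449493408203), 5.79287052154541))
lugs [array([0.45235269, 0.06519582]), array([0.60371479, 0.07960404])] 0.15204631536416519 yaw 0.09490447409163744
```

Emit:
jog_arm --motion '[0,0.7,0,0.4,0,0,0,0,-0.5,-10.5,0,-5.7,-0.5,-10.5,0,-5.7,-0.5,-10.5,0,-5.7,-0.5,-10.5,0,-5.7,-0.5,-10.5,0,-5.7,-0.5,-10.5,0,-5.7,0,0,0,0]'

```text
time_s: 11.1
eef_pos: [0.5273, 0.1795, 0.099]
tool_rot: [0.0, 0.7, 0.714, 0.0]
ft_force: [-0.4, 0.4, 6.3]
gripper_width: 0.245
gripper_force: 59.8
```

```bash
python3 al.py
```

```text
lever swing -0.07396926832122604 rad 0.10498030285613222 tooly-tangent 0.0039455514327373375 j7 -0.6032229295778336 z 0.0989788290353907 [-0.4  0.4  6.3] 11.1
scene tongue rel unit 0.0027718478749161335 (266, array([0.52827315, 0.07238816]), np.float64(0.09317184787491609), ((527.5656127929688, 72.27963256835938), (101.63275909423828, 15.896454811096191), 4.969115734100342))
lugs [array([0.45235269, 0.06519582]), array([0.60374613, 0.07940138])] 0.1520584500900495 yaw 0.09355818199538796
lever swing -0.07447258064391633 rad 0.10499003914804572 tooly-tangent 0.0033108574962352755 j7 -0.6041592719069702 z 0.09893469723230953 [-1.1  0.8  7.1] 11.15
scene tongue rel unit 0.00293588487503893 (267, array([0.52825268, 0.07235778]), np.float64(0.09333588487503892), ((527.5656127929688, 72.27963256835938), (101.63275909423828, 15.896454811096191), 4.969115734100342))
lugs [array([0.45235269, 0.06519582]), array([0.60371479, 0.07960404])] 0.15204631536416519 yaw 0.09490447409163744
```

Emit:
jog_arm --motion '[-0.5,-10.5,0,-5.7,-0.5,-10.5,0,-5.7,-0.5,-10.5,0,-5.7,-0.5,-10.5,0,-5.7,-0.5,-10.5,0,-5.7,-0.5,-10.5,0,-5.7,-0.5,-10.5,0,-5.7,-0.5,-10.5,0,-5.7,-0.5,-10.5,0,-5.7,-0.5,-10.5,0,-5.7,0,0,0,0]'

```text
time_s: 12.58
eef_pos: [0.4394, 0.1303, 0.099]
tool_rot: [-0.0, 0.274, 0.962, 0.0]
ft_force: [-2.0, 4.1, 8.3]
gripper_width: 0.239
gripper_force: 60.1
```

Emit:
jog_arm --motion '[-0.3,-5,0,-3,-0.2,-3.5,0,-2,0,-2,0,-1,0,0,0,0]'

```text
time_s: 13.08
eef_pos: [0.4347, 0.1217, 0.099]
tool_rot: [-0.0, 0.224, 0.975, 0.001]
ft_force: [-2.2, 5.3, 9.8]
gripper_width: 0.243
gripper_force: 60.1
```

```bash
python3 al.py
```

```text
lever swing 1.0161995536211104 rad 0.1054493988247907 tooly-tangent 0.01318558051027141 j7 0.5726899905913622 z 0.0990471952942427 [-2.2  5.3  9.8] 13.075
scene tongue rel unit 0.003957049350321151 (265, array([0.52854148, 0.07238225]), np.float64(0.09435704935032124), ((527.5543823242188, 72.23318481445312), (101.62077331542969, 15.425370216369629), 5.3817901611328125))
lugs [array([0.45235269, 0.06519582]), array([0.60371479, 0.07960404])] 0.15204631536416519 yaw 0.09490447409163744
lever swing 1.0161634283990184 rad 0.10546547209409095 tooly-tangent 0.013078466518822829 j7 0.57243839715114 z 0.09902744749462045 [-3.4  5.1  9.5] 13.125
scene tongue rel unit 0.004542464017719627 (265, array([0.52846603, 0.07237502]), np.float64(0.09494246401771957), ((527.5543823242188, 72.23318481445312), (101.62077331542969, 15.425370216369629), 5.3817901611328125))
lugs [array([0.45235269, 0.06519582]), array([0.60377756, 0.0794123 ])] 0.15209076088344067 yaw 0.09361037361646346
```

Not at the stop yet (swing 1.016). I'll creep on until the force rises.

Emit:
jog_arm --motion '[-0.2,-3,0,-1.6,-0.2,-3,0,-1.6,0,-2,0,-1,0,0,0,0]'

```text
time_s: 13.68
eef_pos: [0.4315, 0.1146, 0.0991]
tool_rot: [-0.0, 0.188, 0.982, 0.001]
ft_force: [-4.8, 6.4, 11.9]
gripper_width: 0.238
gripper_force: 60.2
```

Emit:
jog_arm --motion '[0,-2,0,-1,0,0,0,0]'

```text
time_s: 13.92
eef_pos: [0.4308, 0.1128, 0.099]
tool_rot: [-0.0, 0.179, 0.984, 0.001]
ft_force: [-4.2, 6.9, 10.5]
gripper_width: 0.241
gripper_force: 60.2
```

Emit:
jog_arm --motion '[0,-2,0,-1,0,0,0,0]'

```text
time_s: 14.18
eef_pos: [0.4305, 0.1122, 0.0991]
tool_rot: [0.0, 0.17, 0.985, 0.002]
ft_force: [-0.9, 11.8, 5.5]
gripper_width: 0.242
gripper_force: 59.9
```

```bash
python3 al.py|head -3
```

```text
lever swing 1.1149289547632193 rad 0.10543862009609146 tooly-tangent 0.023390677544698146 j7 0.7093978116177642 z 0.09912444745548939 [-0.9 11.8  5.5] 14.175
scene tongue rel unit 0.0043664762969346516 (265, array([0.52848776, 0.07237601]), np.float64(0.09476647629693474), ((527.5543823242188, 72.23318481445312), (101.62077331542969, 15.425370216369629), 5.3817901611328125))
lugs [array([0.45235269, 0.06519582]), array([0.60371479, 0.07960404])] 0.15204631536416519 yaw 0.09490447409163744
```

The lever is at its stop: it moved under 1 mm for a 2 mm command, with 12 N, and the alignment still holds. I'll release and rise.

Emit:
jog_arm --motion '[0,0,0,0,0,0,0,0,0,0,0,0,0,0,0,0]' --gripper 0.7

```text
time_s: 14.78
eef_pos: [0.4303, 0.1084, 0.0982]
tool_rot: [-0.0, 0.171, 0.985, -0.0]
ft_force: [-0.7, 0.3, 0.1]
gripper_width: 0.702
gripper_force: 0.0
```

Emit:
jog_arm --motion '[0,0,-20,0,0,0,-30,0,0,0,-30,0,0,0,-20,0,0,0,0,0]'

```text
time_s: 15.4
eef_pos: [0.4313, 0.1086, 0.1995]
tool_rot: [0.001, 0.171, 0.985, 0.0]
ft_force: [0.9, -0.1, 0.2]
gripper_width: 0.697
gripper_force: 0.0
```

Run:
```python
from m import *
J=stat(); print(grip(J,[.5275,.073]))
rows([.512,-.0765,.14],.0904,9)
```

```text
lever swing 1.1441953299966905 rad 0.10348156587568157 tooly-tangent -0.006481925283279288 j7 0.8526993023838434 z 0.19945031434806737 [ 0.9 -0.1  0.2] 15.4
scene tongue rel unit 0.005528540072477162 (265, array([0.52835703, 0.07236235]), np.float64(0.09592854007247711), ((527.5563354492188, 72.21245574951172), (101.62077331542969, 15.467020034790039), 5.3817901611328125))
(np.int64(55), array([0.42864038, 0.11088987]), array([0.42804538, 0.11112133, 0.13612974]))
[np.float64(-15.4), np.float64(-16.3), np.float64(6.5), np.float64(7.24), np.float64(-17.3), np.float64(-14.2), np.float64(6.5), np.float64(7.24), np.float64(-19.0), np.float64(-11.9), np.float64(6.5), np.float64(7.24), np.float64(-20.4), np.float64(-9.4), np.float64(6.5), np.float64(7.24), np.float64(-21.4), np.float64(-6.8), np.float64(6.5), np.float64(7.24), np.float64(-22.1), np.float64(-4.1), np.float64(6.5), np.float64(7.24), np.float64(-22.4), np.float64(-1.2), np.float64(6.5), np.float64(7.24), np.float64(-22.4), np.float64(1.6), np.float64(6.5), np.float64(7.24), np.float64(-22.0), np.float64(4.4), np.float64(6.5), np.float64(7.24)]
```

Emit:
jog_arm --motion '[-15,-16,0,7.2,-17,-14,0,7.2,-19,-12,0,7.2,-20,-9,0,7.2,-21,-7,0,7.2,-22,-4,15,7.2,-22,-1,15,7.2,-22,2,15,7.2,-22,4,15,7.2,0,0,0,0,0,0,0,0]' --gripper 0

```text
time_s: 16.82
eef_pos: [0.511, -0.0724, 0.1379]
tool_rot: [-0.001, 0.671, 0.742, 0.0]
ft_force: [-0.2, -0.0, -0.9]
gripper_width: -0.003
gripper_force: 0.0
```

Run:
```python
from m import *
s=get_state(); print(s['eef_pos'],s['gripper_width'],s['ft_force'])
rows([.512,-.0765,.065],.0904,1)
J=get_image('scene'); 
q=proj(J,[[.512,-.0765,.0595]])[0]; print(q)
x,y=q.astype(int); z=J['color'][y-60:y+60,x-60:x+100].copy()
save('b1',cv2.resize(z,None,fx=5,fy=5,interpolation=cv2.INTER_CUBIC))
```

```text
[ 0.51096489 -0.07235179  0.13789781] -0.003309430554708009 [-0.23959429 -0.02648846 -0.85755554]
[np.float64(-4.2), np.float64(0.6), np.float64(72.9), np.float64(0.61)]
[218.99348493 222.46464076]
```

View pics/b1.png

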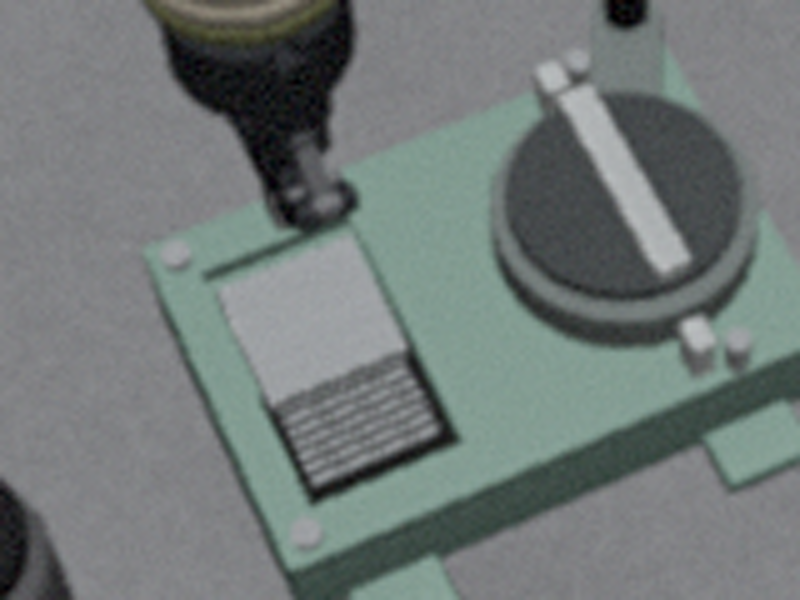

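The crop shows the slide's corners at (220,285), (352,235), (408,350) and (275,405), so its centre is about (314,319), a few mm +x of my target. The tongue is in line with the lugs. I'll press down near the slide's centre.

Emit:
jog_arm --motion '[-3.5,4.5,30,0.6,0,0,25,0,0,0,17,0,0,0,0,0,0,0,0,0]'

```text
time_s: 17.5
eef_pos: [0.5169, -0.0763, 0.0673]
tool_rot: [0.001, 0.675, 0.738, 0.0]
ft_force: [-1.0, 0.3, 0.5]
gripper_width: 0.002
gripper_force: 0.0
```

Emit:
jog_arm --motion '[0,0,5,0,0,0,2,0,0,0,0,0]'

```text
time_s: 17.88
eef_pos: [0.5167, -0.0766, 0.0597]
tool_rot: [0.0, 0.676, 0.737, 0.0]
ft_force: [0.9, 0.4, 2.3]
gripper_width: -0.001
gripper_force: 0.9
```

Emit:
jog_arm --motion '[0,0,2.5,0,0,0,0,0]'

```text
time_s: 18.12
eef_pos: [0.5192, -0.0763, 0.0595]
tool_rot: [0.003, 0.675, 0.737, 0.002]
ft_force: [0.6, 0.3, 16.4]
gripper_width: -0.003
gripper_force: 8.3
```

Emit:
jog_arm --motion '[0,5,0,0,0,5,0,0,0,5,0,0,0,5,0,0]'

```text
time_s: 18.62
eef_pos: [0.5388, -0.0745, 0.0595]
tool_rot: [0.002, 0.675, 0.737, 0.001]
ft_force: [-1.8, 1.5, 18.0]
gripper_width: 0.002
gripper_force: 9.0
```

Emit:
jog_arm --motion '[0,5,0,0,0,5,0,0,0,5,0,0,0,5,0,0,0,5,0,0,0,5,0,0]'

```text
time_s: 19.38
eef_pos: [0.5685, -0.0717, 0.0595]
tool_rot: [0.002, 0.675, 0.737, 0.002]
ft_force: [-2.7, 0.6, 18.2]
gripper_width: 0.002
gripper_force: 8.6
```

Emit:
jog_arm --motion '[0,4,0,0,0,4,0,0,0,4,0,0,0,4,0,0]'

```text
time_s: 19.88
eef_pos: [0.579, -0.0715, 0.0594]
tool_rot: [-0.001, 0.676, 0.737, -0.003]
ft_force: [-23.7, -1.9, 38.5]
gripper_width: 0.002
gripper_force: 19.4
```

Run:
```python
from m import *
J=stat(); x,y=159,162
save('b2',cv2.resize(J['color'][y:y+120,x:x+160],None,fx=5,fy=5,interpolation=cv2.INTER_CUBIC))
```

```text
lever swing -2.902118679264427 rad 0.1542728614942291 tooly-tangent 2.8987225122925233 j7 -0.12373503771369707 z 0.05936535088596405 [-23.7  -1.9  38.5] 19.875
scene tongue rel unit 0.006508556400219412 (258, array([0.52823109, 0.07255401]), np.float64(0.0969085564002195), ((527.5504150390625, 72.3045425415039), (101.6233139038086, 15.383007049560547), 5.308008193969727))
```

View pics/b2.png

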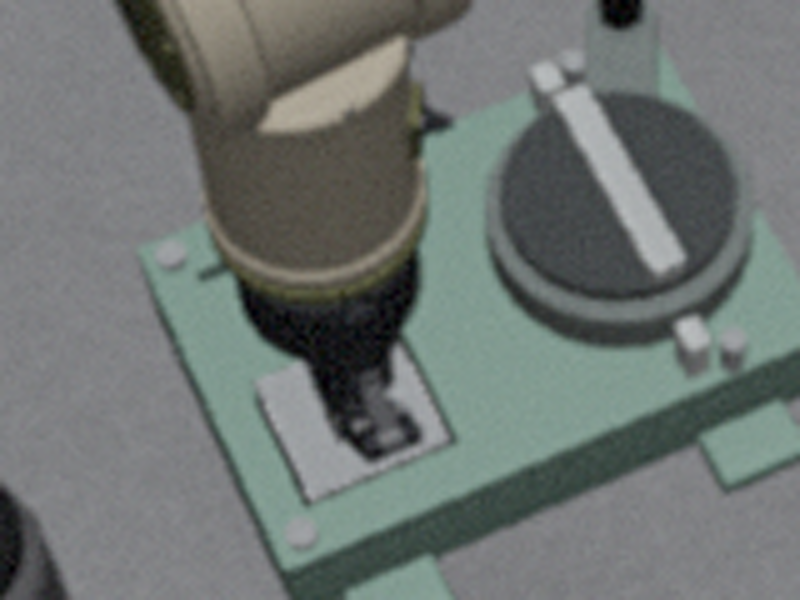

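The slide fills the window and the force rose to 24 N at its stop, so it is shut. I'll lift straight off, clear the area and check.

Emit:
jog_arm --motion '[0,0,-8,0,0,0,-30,0,0,0,-40,0,0,0,-40,0,0,0,-40,0,30,0,0,0,-50,0,0,0,-50,0,0,0,-50,0,0,0,-50,0,0,0,0,0,0,0,0,0,0,0]'

```text
time_s: 21.42
eef_pos: [0.5968, -0.2396, 0.2144]
tool_rot: [-0.0, 0.676, 0.737, 0.0]
ft_force: [0.0, 0.3, 0.5]
gripper_width: -0.005
gripper_force: 0.0
```

Run:
```python
from m import *
J=stat(); print(grip(J,[.5275,.073]))
T=get_image('top'); print(tongue(T,[.5303,.0752])[2])
save('c1',np.hstack([cv2.resize(I['color'][y:y+h,x:x+w],(400,400),interpolation=cv2.INTER_CUBIC) for I,x,y,w,h in((J,159,140,170,170),(T,200,130,190,190))]))
```

```text
lever swing -3.0192999608569124 rad 0.3213700417911276 tooly-tangent 3.0162460693716033 j7 0.21750123466927757 z 0.21442513297725424 [0.  0.3 0.5] 21.425
scene tongue rel unit 0.0022506651104376996 (260, array([0.52836536, 0.07245133]), np.float64(0.09265066511043771), ((527.5504150390625, 72.3045425415039), (101.6233139038086, 15.383007049560547), 5.308008193969727))
(np.int64(51), array([0.42831938, 0.11097149]), array([0.42809462, 0.11106217, 0.13666329]))
0.08852210831114338
```

View pics/c1.png

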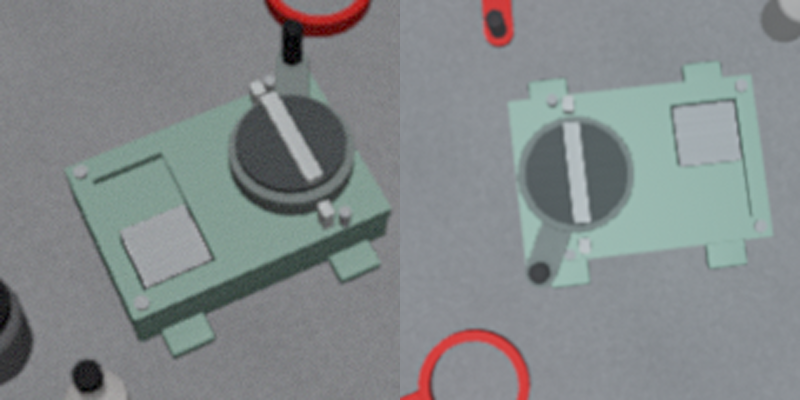

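Both views show the tongue in line with the lugs, to within about 0.005 rad. The lever is at its -x stop, with the grip at (540,272) on the right, and the slide covers the window at (707,133).

```bash
python3 -c "
from h import *
print(env.job_done())"
```

```text
the job is handed in; nothing more can be done
None
```

The job is handed in at about 21 s: the tongue is in line with the lugs to about 0.005 rad (this lever drove clockwise), the lever is back at its loose-side stop, the slide is fully shut, and the arm never went near the coupling, bottle, tub or wrench.

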